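Clear the jar, slide the flat lid off its tray and close the sample box

ROBOT

A 6-joint arm with a two-finger parallel gripper is mounted at the origin on the work surface. World frame = base frame: x ahead of the robot, y to its left, z up, the work surface at z = 0. Lengths are in m, angles in degrees, forces in N, time in s.
With the tool pointing down it reaches from about 0.25 to 0.725 m from the base axis. Payload 9.7 kg.
Tool frame: the origin (TCP) lies between the finger pads; the fingertips stand 11 mm ahead of it and the grasp point (between the pads) lies 8 mm behind it; y points along the fingers, x is the direction in which the jaws open and shut, and the axes are right-handed (so a half turn about y gives the same grasp; the last joint's range is limited). The gripper opens to 85 mm and grips with 20 to 120 N. Pads are 22 mm wide; open, the fingers measure 114 mm over their backs; the gripper's body (76 mm by 85 mm) begins 54 mm behind the grasp point. The pads swing forward as they close: fully open they stand 13 mm farther back than shut.
Start: joints at [-69.557, 4.979, 10.078, 95.1, 0, 90], TCP at [0.192, -0.515, 0.222] pointing down, gripper open.
Joint ranges: [-179.16, 179.16], [-48.56, 103.87], [-65.8, 70.77], [-126.05, 130.52], [-82.76, 87.17], [-180, 180]. Speed limits (degrees/s): [127.2, 127.2, 147.25, 180, 180, 180].

INTERFACE

Orientations are given as [roll, pitch, yaw] about the fixed x, y, z axes, in that order (R = Rz(yaw) Ry(pitch) Rx(roll)).
In Python, from workcell import bot, vision gives the robot as it stands. The module is installed in compiled form; this text tells all that it offers.
- The arm moves only by the shell command python3 -m crank 'ROWS' [OPENING] [FORCE]. ROWS is text: rows parted by semicolons, each of 6 numbers parted by spaces: the shift along the tool's x, y, z in m, then the turn, a rotation vector about the tool's x, y, z in rad. A call has 1 to 8 rows; each row is the pose to reach, as a shift and turn from the pose commanded when the call began, along the tool's axes at that moment; what a row does not reach only later rows make up. A row lasts 1/10 s, in which the tool goes at most 50 mm and 8.59 degrees, less where a joint would pass 70% of its speed; a pose out of reach is approached as far as the arm can. A call with a gripper value outside its range is refused whole. OPENING is the gripper's target within -1 to 1 (shut at 1, half-way at 0, fully open at -1), set as the call begins (- or left out, the last holds). The fingers move at their own pace and stop on an object; FORCE is the grip in N (left out, the last holds). Time passes only in rows, so rows that repeat a pose let the fingers close. It gives the time, the measured TCP pose, the force and the opening at its end, in the units of the state.
- bot.get_obs(): the state, without advancing time (a new reading comes with each control period).
- vision.camera(name): name is "side" or "top"; returns the picture (480x640x3 uint8, red, green, blue); there is no depth.
- vision.get_calibration(name): a dict with "fx", "fy", "cx", "cy" (pixels), "distortion" ([k1, k2, p1, p2, k3] as OpenCV has them; the pictures are not rectified), "rvec" (rotation vector, rad) and "tvec" (3), from world to camera coordinates, as OpenCV has them. Camera axes: x right, y down, z forward; pixel columns grow to the right and rows downward; lengths in m; the calibration is good to about 2 mm. A picture is of the moment at which its call begins. get_calibration takes no time and is no camera call.
- bot.job_done(): hands the job in, once; it reports no verdict.
The state is a dict: "time": time; "q": joint angles; "qd": joint speeds; "joint_efforts": joint torques, N m; "ee_pos": TCP position; "tcp_rot": TCP orientation; "wrist_force": force on the tool from outside, world axes, zero at the start; "torque": the same for the moment, N m; "opening": finger opening in m.
Only numpy, scipy, OpenCV 4.12 (cv2) and the standard library are available. Lean on these libraries where they do the work, as an engineer would, in place of code of your own. Each camera call takes 0.05 s, during which the arm holds its last target. There are 200 camera calls.

TASK

Close the blue sample box with the flat orange lid: first take the blue-capped jar off the lid and stand it upright on the bench. The lid lies in a channel where it cannot be gripped, so slide it, still flat, out of the open end of its white tray until about 40 mm overhangs, then pick it up by the overhanging end, lay it flat and square on the box's rim between the raised ends so that it covers the opening, and let go. Leave the amber bottle, the red-capped pot, the beaker and the green rack where they are, and do not let the lid fall or the jar tip over.

Things in the scene. Friction and masses are not known exactly. Their poses are not given: they have to be found in the camera images.
- tray: White fixed block 216 (x) by 84 (y); origin at centre of underside, on the bench. A channel 68 wide runs along x between rims 8 wide and 68 high; the lid rests on ledges 60 high. A finger groove 44 wide, floor 45 high, runs along its middle. The -x end (x = -108) is open and faces roughly to the robot; the +x end has a wall 68 high, inner face at x = +100, 48 to 65 behind the lid at the start.
- tray_mouth (a point): Centre of the tray's open end, at ledge height (60 above the bench), at x = -108 in the tray's frame; axes as the tray's. The lid is slid out past here, towards the tray's -x.
- lid: Flat orange plastic plate 140 (x) by 64 (y) by 5 thick, 60 to 110 g, alike both ways round. Origin at centre of underside, z up. It starts flat in the channel, its x along the tray's x, its front end (-x) 3 to 20 inside the mouth, about 2 free on each side. It tips off if more than half of it overhangs.
- samplebox: Fixed blue box of tubes, 162 (x) by 48 (y), narrower than the lid. Origin at centre of underside, on the bench. The flat rim for the lid is 70 high; the opening is 124 by 36, centred. Both ends (x = 75 to 81 and -81 to -75) rise to 80 high, 150 apart inside: 5 free at each end of the lid. The lid may go either way round and overhangs each long side by 8.
- bottle: Amber bottle, 56 in diameter, 150 tall, loose, upright on the bench a little beyond the box's +x end (its axis 125 to 145 mm from the box's centre), so that a gripper cannot well come down there. Origin at the centre of its underside. Leave it alone.
- rack: Low green tube rack, 100 (x) by 50 (y), 46 tall with its tubes, loose, on the bench beside the tray's mouth on the tray's +y side. Origin at the centre of its underside. Leave it alone.
- jar: White jar with a blue cap, 54 in diameter, 65 tall, about 150 g, standing loose on the lid at the start, its axis within 20 of the lid's centre along the lid. Origin at the centre of its underside. To be stood anywhere free on the bench.
- pot: Grey pot with a red cap, 54 in diameter, 80 tall, loose, upright beside the +y side of the box, towards its +x end. Origin at the centre of its underside. Leave it alone.
- beaker: Glass beaker, 64 in diameter, 90 tall, loose, upright on the bench beside the tray, on the tray's -y side, its axis 110 to 125 from the tray's middle line. Origin at the centre of its underside. Leave it alone.
Not all that is in view belongs to the job. Of the things shaped like the samplebox, the blue one is meant.

How it is judged (in metres and radians):
On the way, in this order (a step that is already met when the one before it is completed fails the run):
1. the jar stands upright and still on the bench (height (world z) of jar between -0.004 and 0.004 m and angle between jar's own z axis and vertical below 0.1 rad and linear speed of jar below 0.02 m/s), for 0.2 s.
2. the lid lies flat in the tray with at least 25 mm of it overhanging the mouth (x of lid in the frame of tray_mouth between 0 and 0.045 m and z of lid in the frame of tray_mouth between -0.003 and 0.003 m and angle between lid's own z axis and vertical below 0.06 rad), for 0.2 s.
At the end, for the whole second after the job is handed in: The lid lies still and flat (0.04 rad) on the box's rim between the raised ends, centred within 7 mm along and across, turned less than 0.1 rad from the box; the jar stands upright and still on the bench; bottle, pot, beaker and rack are within 15 mm of where they stood (all of step 1 and x of lid in the frame of samplebox between -0.007 and 0.007 m and y of lid in the frame of samplebox between -0.007 and 0.007 m and z of lid in the frame of samplebox between 0.067 and 0.0725 m and angle between lid's own z axis and vertical below 0.04 rad and angle between the x axis of lid and the x axis of samplebox, either way round below 0.1 rad and linear speed of lid below 0.02 m/s and distance of each of bottle, pot, beaker, rack from where it was at the start of the episode below 0.015 m); the robot touches nothing.
It fails at once if the bottle, pot, beaker or rack is moved by more than 15 mm or tipped over (distance of any of bottle, pot, beaker, rack from where it was at the start of the episode above 0.015 m or angle between any of bottle, pot, beaker, rack's own z axis and vertical above 0.35 rad).
It fails at once if the lid falls to the bench (height (world z) of lid below 0.03 m).
It fails at once if the jar is tipped over (angle between jar's own z axis and vertical above 0.5 rad).
It also fails if it takes over 64 s, if anything falls off the work surface, if the arm or the gripper's body presses on something with over 40 N, if the wrist force passes 120 N, or if a joint passes its speed limit or range.

## Working session

There is one attempt and no reset: what is moved stays moved. The work goes in short steps, Python scripts to look and compute and a shell command to move; the robot and the scene stay as the last step left them, time stands still between calls to the robot, and variables do not carry over. Pictures are saved under pics/ and viewed, about 8 in all and at most 12, crops included, and the job is handed in when it is done.

```bash
mkdir -p pics
python3 - <<'E'
from workcell import bot, vision
import cv2,numpy as np
for n in("top","side"):
    im=vision.camera(n); cv2.imwrite(f"pics/{n}0.png",im[:,:,::-1]); 
    c=vision.get_calibration(n); print(n,c); R=cv2.Rodrigues(np.array(c["rvec"],float))[0]; print(-R.T@np.array(c["tvec"]).ravel())
print(bot.get_obs())
E
```

```text
top {'fx': 454.0352855098115, 'fy': 454.0352855098115, 'cx': 316.3069595607487, 'cy': 242.39745342169172, 'distortion': array([-0.00431159,  0.        ,  0.        ,  0.        ,  0.        ]), 'rvec': array([ 2.16674742, -2.18159396,  0.11881614]), 'tvec': array([-0.02053383,  0.54066282,  0.94752024])}
[ 0.44298823 -0.01517749  0.99702738]
side {'fx': 594.9647151465355, 'fy': 594.9647151465355, 'cx': 324.1164603362674, 'cy': 251.12782036650898, 'distortion': array([-0.00202793,  0.        ,  0.        ,  0.        ,  0.        ]), 'rvec': array([ 0.67610552, -2.62111896,  1.18205602]), 'tvec': array([0.47424877, 0.2222803 , 0.99536061])}
[0.14384998 0.75596817 0.82029414]
{'time': 0.1, 'q': array([-6.95586485e+01,  5.00774921e+00,  1.00396381e+01,  9.50999222e+01,
        2.85484461e-04,  9.00004759e+01]), 'qd': array([ 0.04120783, -0.07761637,  0.08414898, -0.04234671, -0.0287586 ,
        0.0316805 ]), 'joint_efforts': array([ 1.59136284e-04, -5.21561623e+01,  4.65653551e+01,  1.60102261e-02,
       -1.50454736e-05, -5.87449577e-06]), 'ee_pos': array([ 0.19201245, -0.51516339,  0.22096166]), 'tcp_rot': array([-8.99997151e+01,  6.80333510e-02, -6.95591244e+01]), 'wrist_force': array([-0.2426076 ,  0.34940222,  0.44222022]), 'torque': array([ 0.02445859,  0.00525019, -0.02563056]), 'opening': 0.08522571490243562}
```

View pics/top0.png

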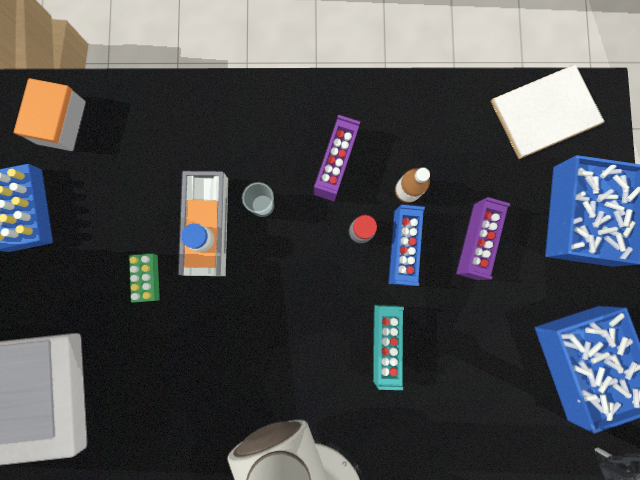

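View pics/side0.png

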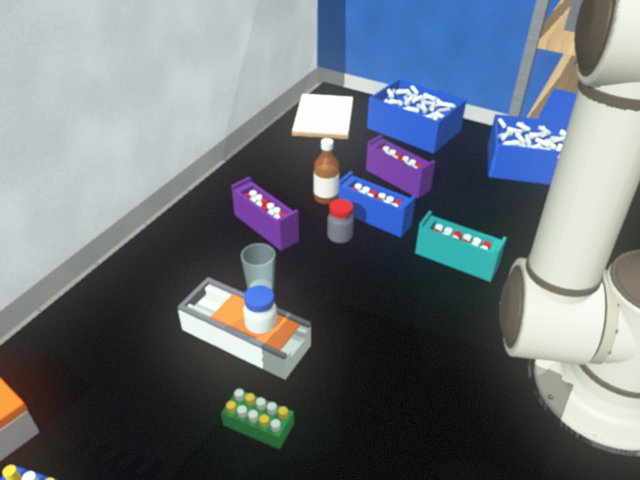

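The top view shows the tray at about (204,224) with the jar cap at (195,236). The blue box is at (406,245), the bottle at (412,185), the pot at (363,229), the beaker at (258,199) and the rack at (144,278). The side view agrees. I'll zoom in on the tray and box.

```bash
cat > h.py <<'E'
from workcell import bot, vision
import cv2,numpy as np
def cal(n):
    c=vision.get_calibration(n); K=np.array([[c["fx"],0,c["cx"]],[0,c["fy"],c["cy"]],[0,0,1]])
    return K,np.array(c["distortion"],float),np.array(c["rvec"],float),np.array(c["tvec"],float).ravel()
def ray(n,px):
    K,d,r,t=cal(n); u=cv2.undistortPoints(np.array(px,float).reshape(-1,1,2),K,d).reshape(-1,2)
    R=cv2.Rodrigues(r)[0]; return -R.T@t, np.c_[u,np.ones(len(u))]@R
def plane(n,px,z):
    o,d=ray(n,px); return o+d*((z-o[2])/d[:,2])[:,None]
def proj(n,p):
    K,d,r,t=cal(n); return cv2.projectPoints(np.array(p,float).reshape(-1,1,3),r,t,K,d)[0].reshape(-1,2)
def get(n): return np.ascontiguousarray(vision.camera(n)[:,:,::-1])
def crop(im,x,y,w,h,s): return cv2.resize(im[y:y+h,x:x+w],None,fx=s,fy=s,interpolation=cv2.INTER_CUBIC)
def mask(im,lo,hi,box=None):
    m=cv2.inRange(cv2.cvtColor(im,cv2.COLOR_BGR2HSV),lo,hi)
    if box: k=np.zeros_like(m); x,y,w,h=box; k[y:y+h,x:x+w]=255; m&=k
    return m
def big(m): return max(cv2.findContours(m,cv2.RETR_EXTERNAL,cv2.CHAIN_APPROX_NONE)[0],key=cv2.contourArea)
E
python3 - <<'E'
from h import *
t=cv2.imread("pics/top0.png"); s=cv2.imread("pics/side0.png")
a=np.hstack([crop(t,170,160,66,125,4),crop(t,370,160,84,125,4)])[:300*2]
b=np.zeros((600,800,3),np.uint8); b[:500,:600]=a
cv2.imwrite("pics/c1.png",b[:500,:600])
c=np.hstack([crop(s,170,270,150,110,2.6),crop(s,310,130,110,110,2.6)]); cv2.imwrite("pics/c2.png",c); print(c.shape)
# colour blobs
for nm,im,box,lo,hi in [("lid top",t,(175,165,60,115),(8,120,120),(20,255,255)),("cap top",t,(175,165,60,115),(100,120,60),(125,255,255)),("box top",t,(380,195,55,100),(100,120,40),(125,255,255)),
  ("pot top",t,(340,205,40,45),(170,100,80),(180,255,255)),("rack top",t,(120,240,50,70),(40,80,40),(85,255,255)),
  ("cap side",s,(230,280,60,40),(100,120,60),(125,255,255)),("lid side",s,(180,280,140,80),(8,120,120),(20,255,255))]:
    c=big(mask(im,lo,hi,box)); print(nm,cv2.contourArea(c),cv2.minAreaRect(c),cv2.boundingRect(c))
E
```

```text
(286, 676, 3)
lid top 1257.0 ((200.4453887939453, 233.3102264404297), (31.38943099975586, 66.69213104248047), 2.385944128036499) (184, 200, 34, 68)
cap top 454.0 ((193.5, 235.5), (23.0, 25.0), 90.0) (181, 224, 26, 24)
box top 2330.5 ((405.83404541015625, 244.52197265625), (31.5896053314209, 81.15351867675781), 3.7640349864959717) (388, 204, 37, 82)
pot top 0.0 ((362.0, 238.0), (0.0, 0.0), 0.0) (362, 238, 1, 1)
rack top 1003.0 ((143.76776123046875, 277.4263000488281), (48.62446975708008, 29.474424362182617), 87.61405944824219) (129, 253, 31, 50)
cap side 590.5 ((258.5, 298.5), (25.0, 29.0), 90.0) (244, 286, 30, 26)
lid side 1387.0 ((254.39724731445312, 320.72601318359375), (82.92610931396484, 31.614543914794922), 24.443954467773438) (211, 294, 88, 55)
```

View pics/c1.png

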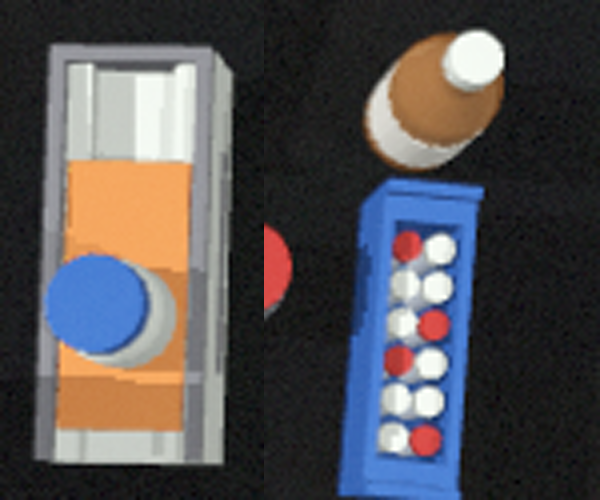

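View pics/c2.png

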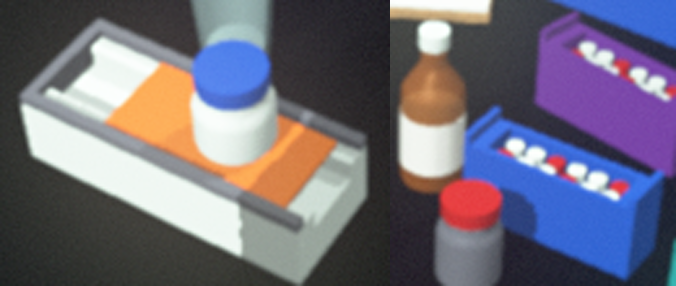

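The first crop shows the grey rim corners of the tray, at crop pixels (51,46), (212,46), (36,460) and (206,462). It also shows the lid's front edge at y≈430 and the box opening corners (396,222), (475,222), (458,460) and (378,458). The side crop gives the tray rim corners (20,98), (100,18), (368,137) and (303,222).

Run:
```python
from h import *
np.set_printoptions(precision=4,suppress=True)
def T(l,ox,oy,s): return (np.array(l,float)+.5)/s-.5+[ox,oy]
def rep(n,P):
    c=P.mean(0); print(n,"centre",c[:2],"\n",P[:,:2])
    a=(P[0]+P[1]-P[2]-P[3]); print(" axis deg",np.degrees(np.arctan2(a[1],a[0])), "len",np.linalg.norm(a)/2,"wid",np.linalg.norm(P[0]-P[1]),np.linalg.norm(P[2]-P[3]))
# order: far-left, far-right, near-right, near-left
rep("tray top",plane("top",T([(51,46),(212,46),(206,462),(36,460)],170,160,4),.068))
rep("tray side",plane("side",T([(20,98),(100,18),(368,137),(303,224)],170,270,2.6),.068))
rep("lid top",plane("top",T([(70,160),(191,162),(184,430),(56,430)],170,160,4),.065))
rep("lid side",plane("side",T([(107,121),(160,63),(337,145),(291,208)],170,270,2.6),.065))
rep("box opening top",plane("top",T([(396-264,222),(475-264,222),(458-264,460),(378-264,458)],370,160,4),.07))
rep("box ends top",plane("top",T([(388-264,181),(485-264,187)],370,160,4),.08)) if 0 else print(plane("top",T([(124,181),(221,187)],370,160,4),.08))
print(plane("side",T([(75,145),(108,108),(272,178)],310,130,2.6),.08))
print("cap top",plane("top",[(193.5,235.5)],.130),"cap side", plane("side",[(258.5,295)],.130))
print("pot",plane("top",[(364.5,226.5)],.08),"bottle base",plane("top",T([(412-264,140)],370,160,4),.03), "beaker",plane("top",[(258,196)],.09), "rack",plane("top",[(145,277)],.04))
```

```text
tray top centre [0.5794 0.2132] 
 [[0.6876 0.2543]
 [0.6871 0.1705]
 [0.4706 0.1707]
 [0.4722 0.2572]]
 axis deg -0.3932792778033891 len 0.21593466752135396 wid 0.08381828292145808 0.08650909891928477
tray side centre [0.578  0.2159] 
 [[0.6861 0.2587]
 [0.686  0.172 ]
 [0.4699 0.1762]
 [0.4698 0.2569]]
 axis deg -0.31983840861269763 len 0.21621401018012948 wid 0.08673149187501268 0.0806615510138088
lid top centre [0.5572 0.214 ] 
 [[0.6278 0.244 ]
 [0.6264 0.1812]
 [0.4871 0.1827]
 [0.4876 0.2482]]
 axis deg -1.1750233889508643 len 0.1397607604145105 wid 0.06282118303602804 0.06543277412187033
lid side centre [0.5555 0.2169] 
 [[0.6261 0.2451]
 [0.6266 0.185 ]
 [0.4852 0.1896]
 [0.4841 0.2479]]
 axis deg -1.4801829291896653 len 0.14177716420743147 wid 0.060088799893428434 0.058280943814026764
box opening top centre [ 0.5305 -0.217 ] 
 [[ 0.5918 -0.2028]
 [ 0.5915 -0.2437]
 [ 0.4687 -0.2313]
 [ 0.47   -0.1904]]
 axis deg -5.8105166972671345 len 0.122878759709665 wid 0.04095305781078499 0.04091176950761696
[[ 0.6114 -0.1972  0.08  ]
 [ 0.608  -0.247   0.08  ]]
[[ 0.6045 -0.1809  0.08  ]
 [ 0.605  -0.2427  0.08  ]
 [ 0.4461 -0.2192  0.08  ]]
cap top [[0.545  0.2122 0.13  ]] cap side [[0.5456 0.2147 0.13  ]]
pot [[ 0.5672 -0.1222  0.08  ]] bottle base [[ 0.6431 -0.2208  0.03  ]] beaker [[0.6295 0.0938 0.09  ]] rack [[0.4686 0.3357 0.04  ]]
```

```bash
cat >> h.py <<'E'
from scipy.spatial.transform import Rotation as Rn
def go(x,y,z,yaw):
    "tool shift and turn from the present pose to a tool-down pose"
    o=bot.get_obs(); R=Rn.from_euler("xyz",o["tcp_rot"],degrees=True); G=Rn.from_euler("xyz",[-90,0,yaw],degrees=True)
    s=R.inv().apply(np.array([x,y,z])-o["ee_pos"]); r=(R.inv()*G).as_rotvec()
    print("shift",s.round(4),"turn",r.round(4),"rows>=",round(max(np.linalg.norm(s)/.05,np.degrees(np.linalg.norm(r))/8.59),1),"q",o["q"].round(1),"t",round(o["time"],2))
E
python3 -m crank '-0.03 0 0.03 0 0.1 0;-0.07 0 0.07 0 0.1 0;-0.10 0 0.10 0 0.1 0;-0.14 0 0.14 0 0.1 0;-0.17 0 0.17 0 0.1 0;-0.20 0 0.21 0 0.1 0;-0.23 0 0.24 0 0.1 0;-0.26 0 0.27 0 0.1 0'
python3 -c "
from h import *
go(.545,.2135,.222,-90.5);go(.545,.2135,.222,89.5)"
```

```text
time: 0.9
ee_pos: [0.3546, -0.1756, 0.2214]
tcp_rot: [-90.0, -0.0, -75.3]
wrist_force: [0.4, 0.2, 0.2]
opening: 0.0852
shift [-0.3279 -0.0006  0.283 ] turn [-0.      0.2657  0.    ] rows>= 8.7 q [-26.3 -15.9  -9.2  96.7   0.  138.9] t 0.9
shift [-0.3279 -0.0006  0.283 ] turn [ 0.0000e+00 -2.8758e+00  1.0000e-04] rows>= 19.2 q [-26.3 -15.9  -9.2  96.7   0.  138.9] t 0.9
```

```bash
python3 -m crank '-0.035 0 0.03 0 -0.14 0;-0.07 0 0.06 0 -0.28 0;-0.105 0 0.09 0 -0.42 0;-0.14 0 0.12 0 -0.56 0;-0.175 0 0.15 0 -0.7 0;-0.21 0 0.18 0 -0.84 0;-0.245 0 0.21 0 -0.98 0;-0.28 0 0.24 0 -1.12 0'
python3 -c "
from h import *
go(.545,.2135,.19,89.5)"
```

```text
time: 1.7
ee_pos: [0.5157, 0.1563, 0.2212]
tcp_rot: [-90.0, 0.0, -10.8]
wrist_force: [0.4, -0.8, 1.2]
opening: 0.0853
shift [0.0182 0.0312 0.0617] turn [-1.00e-04 -1.75e+00 -4.00e-04] rows>= 11.7 q [ 16.9   3.4   8.4  95.   -0.  117.6] t 1.7
```

```bash
python3 -m crank '0.009 0 0.03 0 -0.14 0;0.018 0 0.0617 0 -0.28 0;0.018 0 0.0617 0 -0.42 0;0.018 0 0.0617 0 -0.56 0;0.018 0 0.0617 0 -0.7 0;0.018 0 0.0617 0 -0.84 0;0.018 0 0.0617 0 -0.98 0;0.018 0 0.0617 0 -1.12 0'
python3 -m crank '0 0.01 0 0 -0.14 0;0 0.02 0 0 -0.28 0;0 0.025 0 0 -0.42 0;0 0.03 0 0 -0.56 0;0 0.03 0 0 -0.63 0;0 0.03 0 0 -0.63 0'
python3 - <<'E'
from h import *
go(.545,.2135,.089,89.5)
a=get("side");b=get("top"); cv2.imwrite("pics/p5.png",np.hstack([crop(a,140,150,200,240,2),crop(b,150,150,100,140,480/140)]))
E
```

```text
time: 2.5
ee_pos: [0.5447, 0.2114, 0.2211]
tcp_rot: [-90.0, 0.0, 53.4]
wrist_force: [1.3, 0.2, 0.2]
opening: 0.0856
time: 3.1
ee_pos: [0.5447, 0.2113, 0.191]
tcp_rot: [-89.9, 0.0, 89.2]
wrist_force: [0.8, -0.2, 0.3]
opening: 0.0851
shift [ 0.0022  0.102  -0.0004] turn [-0.0009 -0.0052 -0.0004] rows>= 2.0 q [21.2  9.3 11.4 92.2  0.  22. ] t 3.1
```

View pics/p5.png

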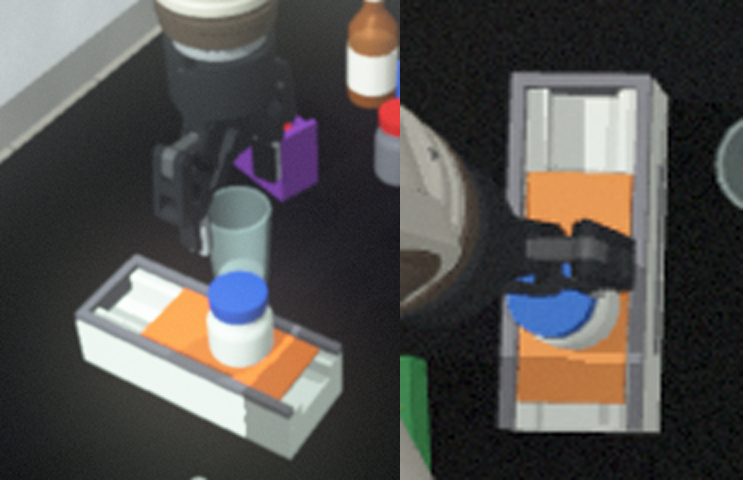

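Run:
```python
from h import *
p=bot.get_obs()["ee_pos"]
P=np.array([p+[0,s*.0425,dz] for s in(1,-1) for dz in(.01,)])
print(((proj("side",P)-[140,150])*2).round(), ((proj("top",P)-[150,150])*480/140+[400,0]).round())
```

```text
[[203. 256.]
 [265. 191.]] [[432. 278.]
 [597. 277.]]
```

```bash
python3 -m crank '0.002 0.03 0 0 0 0;0.002 0.06 0 0 0 0;0.002 0.085 0 0 0 0;0.002 0.095 0 0 0 0;0.002 0.102 0 0 0 0;0.002 0.102 0 0 0 0' -1
python3 -m crank '0 0 0 0 0 0;0 0 0 0 0 0;0 0 0 0 0 0;0 0 0 0 0 0;0 0 0 0 0 0;0 0 0 0 0 0;0 0 0 0 0 0;0 0 0 0 0 0' 1 30
python3 -m crank '0 -0.01 0 0 0 0;0 -0.03 0 0 0 0;0 -0.06 0 0 0 0;0 -0.06 0 0 0 0'
python3 - <<'E'
from h import *
go(.42,.02,.15,89.5)
cv2.imwrite("pics/x.png",get("side"))
E
```

```text
time: 3.8
ee_pos: [0.5449, 0.2134, 0.0896]
tcp_rot: [-90.0, 0.0, 89.1]
wrist_force: [0.6, 0.8, 0.1]
opening: 0.0853
time: 4.6
ee_pos: [0.5454, 0.2134, 0.0908]
tcp_rot: [-90.1, -0.0, 89.1]
wrist_force: [0.0, -1.6, 5.4]
opening: 0.0473
time: 5.0
ee_pos: [0.5463, 0.2141, 0.1542]
tcp_rot: [-90.3, -0.1, 89.2]
wrist_force: [1.0, -0.7, -1.7]
opening: 0.0476
shift [-0.1959  0.0031  0.1234] turn [ 0.0053 -0.006   0.0024] rows>= 4.6 q [21.4  8.8  6.8 87.7  0.  22.2] t 5.0
```

Run:
```python
from h import *
cv2.imwrite("pics/p6.png",crop(cv2.imread("pics/x.png"),150,150,170,170,3))
```

```text
(no output)
```

View pics/p6.png

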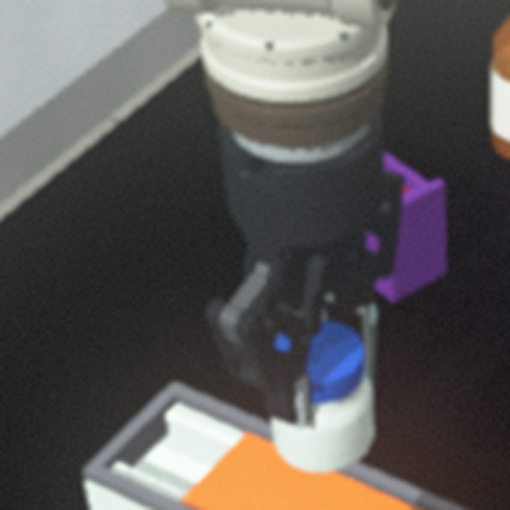

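The jar hangs upright in the jaws, clear of the lid. Now to carry it to the bench.

```bash
python3 -m crank '-0.02 0 0.013 0 0 0;-0.05 0 0.032 0 0 0;-0.085 0 0.054 0 0 0;-0.12 0 0.076 0 0 0;-0.15 0 0.095 0 0 0;-0.178 0 0.113 0 0 0;-0.196 0 0.1235 0 0 0;-0.196 0 0.1235 0 0 0'
python3 -m crank '0 0.02 0 0 0 0;0 0.05 0 0 0 0;0 0.08 0 0 0 0;0 0.1 0 0 0 0;0 0.113 0 0 0 0;0 0.119 0 0 0 0;0 0.121 0 0 0 0;0 0.121 0 0 0 0'
```

```text
time: 5.85
ee_pos: [0.417, 0.0177, 0.1491]
tcp_rot: [-89.9, 0.0, 89.0]
wrist_force: [0.9, 0.1, -0.8]
opening: 0.0471
time: 6.65
ee_pos: [0.4189, 0.0194, 0.0291]
tcp_rot: [-90.0, -0.0, 89.2]
wrist_force: [-0.6, 0.7, -0.8]
opening: 0.0472
```

```bash
python3 -m crank '0 0.001 0 0 0 0;0 0.0015 0 0 0 0;0 0.002 0 0 0 0;0 0.002 0 0 0 0'
python3 -m crank '0 0.0005 0 0 0 0;0 0.001 0 0 0 0;0 0.0015 0 0 0 0;0 0.0015 0 0 0 0'
```

```text
time: 7.05
ee_pos: [0.4186, 0.0193, 0.0267]
tcp_rot: [-90.0, -0.0, 89.1]
wrist_force: [0.0, 0.6, -1.8]
opening: 0.0476
time: 7.45
ee_pos: [0.4187, 0.0193, 0.0258]
tcp_rot: [-90.0, -0.0, 89.2]
wrist_force: [-3.3, -1.0, 6.0]
opening: 0.0473
```

Contact at 6 N, so I release and back off upward.

```bash
python3 -m crank '0 0 0 0 0 0;0 0 0 0 0 0;0 0 0 0 0 0;0 0 0 0 0 0;0 0 0 0 0 0;0 0 0 0 0 0;0 0 0 0 0 0;0 0 0 0 0 0' -1
python3 -m crank '0 -0.01 0 0 0 0;0 -0.03 0 0 0 0;0 -0.07 0 0 0 0;0 -0.11 0 0 0 0;0 -0.13 0 0 0 0;0 -0.13 0 0 0 0'
python3 - <<'E'
from h import *
s=get("side"); cv2.imwrite("pics/x7.png",s); t=get("top"); cv2.imwrite("pics/x7t.png",t)
c=big(mask(t,(100,120,60),(125,255,255),(280,190,60,80))); print("cap",cv2.minAreaRect(c))
for z in (.065,): print(plane("top",[cv2.minAreaRect(c)[0]],z))
for nm,im,b in (("top",t,(175,165,60,115)),("side",s,(180,280,140,80))):
    c=big(mask(im,(8,120,120),(20,255,255),b)); r=cv2.boxPoints(cv2.minAreaRect(c)); print(nm,plane(nm,r,.065).round(4),plane(nm,r.mean(0),.065).round(4))
go(.6525,.2145,.152,89.5)
E
```

```text
time: 8.25
ee_pos: [0.4185, 0.0193, 0.0251]
tcp_rot: [-90.0, -0.0, 89.2]
wrist_force: [-0.8, -0.3, -0.4]
opening: 0.0854
time: 8.85
ee_pos: [0.42, 0.0193, 0.159]
tcp_rot: [-90.3, -0.0, 89.2]
wrist_force: [-0.2, 1.4, 0.1]
opening: 0.0857Traceback (most recent call last):
  File "<stdin>", line 3, in <module>
  File "h.py", line 19, in big
    def big(m): return max(cv2.findContours(m,cv2.RETR_EXTERNAL,cv2.CHAIN_APPROX_NONE)[0],key=cv2.contourArea)
                       ~~~^^^^^^^^^^^^^^^^^^^^^^^^^^^^^^^^^^^^^^^^^^^^^^^^^^^^^^^^^^^^^^^^^^^^^^^^^^^^^^^^^^^^
ValueError: max() iterable argument is empty
```

Run:
```python
from h import *
np.set_printoptions(suppress=True)
s=cv2.imread("pics/x7.png");t=cv2.imread("pics/x7t.png")
for nm,im,b in (("top",t,(175,165,60,115)),("side",s,(180,270,140,100))):
    c=big(mask(im,(8,110,90),(20,255,255),b)); r=cv2.boxPoints(cv2.minAreaRect(c)); print(nm,plane(nm,r,.065).round(4)[:,:2],plane(nm,r.mean(0),.065).round(4))
c=big(mask(s,(100,120,60),(125,255,255),(300,200,120,150))); print("jar cap side",cv2.minAreaRect(c), proj("side",[[.419,.0193,.065]]))
go(.6525,.2145,.152,89.5)
```

```text
top [[0.4899 0.2489]
 [0.6285 0.2456]
 [0.6251 0.1806]
 [0.4866 0.1848]] [[0.557 0.215 0.065]]
side [[0.6251 0.2484]
 [0.6457 0.1813]
 [0.4875 0.1863]
 [0.4752 0.2496]] [[0.5561 0.2172 0.065 ]]
jar cap side ((400.7500305175781, 217.74998474121094), (27.577163696289062, 45.25482940673828), 45.0) [[377.83598659 277.17905319]]
shift [ 0.1986  0.0036 -0.2309] turn [ 0.0008 -0.006   0.    ] rows>= 6.1 q [  2.6 -13.9 -14.9  88.9   0.    3.5] t 8.95
```

```bash
python3 -m crank '0.02 0 -0.023 0 0 0;0.05 0 -0.058 0 0 0;0.083 0 -0.096 0 0 0;0.116 0 -0.134 0 0 0;0.15 0 -0.173 0 0 0;0.18 0 -0.21 0 0 0;0.196 0.002 -0.229 0 0 0;0.196 0.002 -0.229 0 0 0' 1 30
python3 - <<'E'
from h import *
s=get("side");t=get("top")
c=big(mask(s,(100,120,60),(125,255,255),(340,250,80,60))); print("cap",cv2.minAreaRect(c), proj("side",[[.419,.0193,.065]]))
c=big(mask(t,(100,120,60),(125,255,255),(270,200,80,80))); print("cap",cv2.minAreaRect(c), plane("top",[cv2.minAreaRect(c)[0]],.065))
cv2.imwrite("pics/p7.png",np.hstack([crop(s,160,220,270,160,1.8),crop(t,170,160,100,120,2.4)]))
go(.6525,.2145,.09,89.5);P=[bot.get_obs()["ee_pos"]+[0,0,-.011]]
print((proj("side",P)-[160,220])*1.8,(proj("top",P)-[170,160])*2.4+[486,0])
E
```

```text
time: 9.75
ee_pos: [0.6511, 0.2137, 0.1488]
tcp_rot: [-89.7, 0.1, 89.3]
wrist_force: [-0.3, -1.0, -1.0]
opening: -0.0001
cap ((377.0, 280.0), (24.0, 28.0), 90.0) [[377.83598659 277.17905319]]Traceback (most recent call last):
  File "<stdin>", line 4, in <module>
  File "h.py", line 19, in big
    def big(m): return max(cv2.findContours(m,cv2.RETR_EXTERNAL,cv2.CHAIN_APPROX_NONE)[0],key=cv2.contourArea)
                       ~~~^^^^^^^^^^^^^^^^^^^^^^^^^^^^^^^^^^^^^^^^^^^^^^^^^^^^^^^^^^^^^^^^^^^^^^^^^^^^^^^^^^^^
ValueError: max() iterable argument is empty
```

The side view shows the jar cap within 3 px of where I expected it, with an upright box. Next I check the fingers behind the lid.

Run:
```python
from h import *
s=get("side")
cv2.imwrite("pics/p7.png",crop(s,160,200,270,200,2.5))
go(.6525,.2145,.09,89.5);P=[bot.get_obs()["ee_pos"]+[0,0,-.011]]
print((proj("side",P)-[160,200])*2.5)
```

```text
shift [ 0.0032  0.062  -0.003 ] turn [-0.0021 -0.0061 -0.0008] rows>= 1.2 q [18.  23.3 24.3 91.1 -0.  18.9] t 9.9
[[116.45469852 167.42292093]]
```

View pics/p7.png

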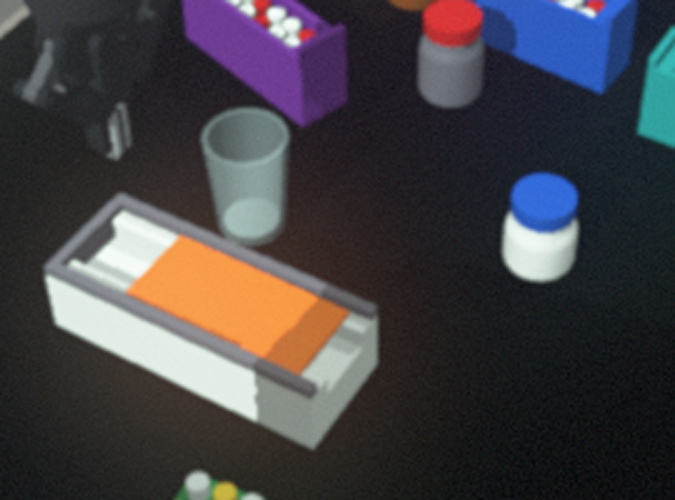

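The jar stands upright at crop pixel (540,230), and the fingers hang above the gap behind the lid at (117,155). I lower them into the groove.

```bash
python3 -m crank '0 0.02 0 0 0 0;0 0.04 0 0 0 0;0 0.06 0 0 0 0;0 0.07 0 0 0 0;0 0.078 0 0 0 0;0 0.084 0 0 0 0;0 0.087 0 0 0 0;0 0.087 0 0 0 0'
python3 -c "
from h import *
go(.6375,.2145,.064,89.5)"
```

```text
time: 10.7
ee_pos: [0.6504, 0.2118, 0.0662]
tcp_rot: [-90.0, -0.0, 89.1]
wrist_force: [-0.6, -0.5, 0.7]
opening: 0.0
shift [0.0025 0.0022 0.0129] turn [ 0.0002 -0.0061  0.    ] rows>= 0.3 q [18.  23.2 14.7 81.5 -0.  18.9] t 10.7
```

```bash
python3 -m crank '0.0025 0.002 0.004 0 0 0;0.0025 0.002 0.009 0 0 0;0.0025 0.002 0.014 0 0 0;0.0025 0.002 0.019 0 0 0;0.0025 0.002 0.024 0 0 0;0.0025 0.002 0.029 0 0 0;0.0025 0.002 0.034 0 0 0;0.0025 0.002 0.039 0 0 0'
python3 - <<'E'
from h import *
np.set_printoptions(suppress=True)
s=get("side")
c=big(mask(s,(8,110,90),(20,255,255),(180,270,160,100))); c=cv2.approxPolyDP(c,3,True).reshape(-1,2); print(plane("side",c,.065).round(4)[:,:2]); go(.582,.2145,.064,89.5)
E
```

```text
time: 11.5
ee_pos: [0.611, 0.2149, 0.0641]
tcp_rot: [-90.0, -0.0, 89.2]
wrist_force: [-0.1, -1.0, -0.5]
opening: 0.0001
[[0.6262 0.2446]
 [0.4899 0.2495]
 [0.4865 0.1917]
 [0.6133 0.1834]
 [0.6077 0.2184]
 [0.6251 0.2175]]
shift [-0.0009  0.0002  0.0284] turn [-0.0004 -0.0059  0.    ] rows>= 0.6 q [19.4 18.1  7.9 79.8  0.  20.2] t 11.55
```

Run:
```python
from h import *
s=get("side")
cv2.imwrite("pics/p8.png",crop(s,170,230,160,150,4))
P=bot.get_obs()["ee_pos"]; print((proj("side",[P+[0,0,-.011],P+[-.011,.0145,-.011],P+[.011,.0145,-.011]])-[170,230])*4)
```

```text
[[237.08573306 330.79149888]
 [238.50180524 362.12358696]
 [196.41834122 343.28797372]]
```

View pics/p8.png

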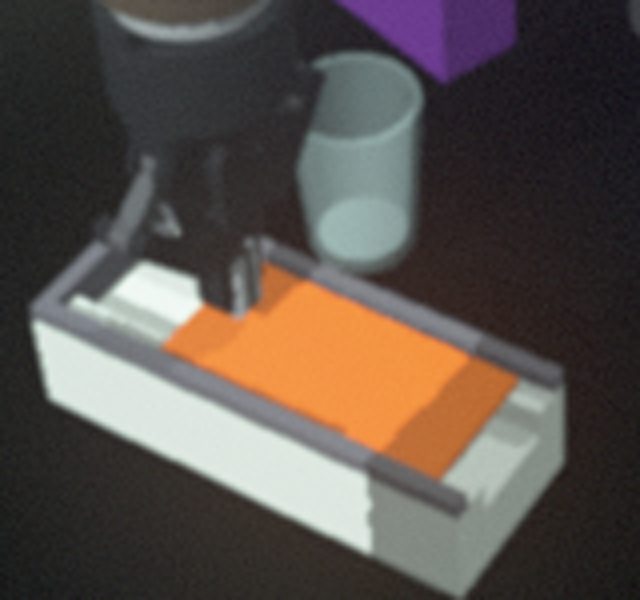

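The closed fingertips are at (238,318), riding over the lid instead of sitting behind it. The lid has not moved: its rear edge is still at x≈0.626. I'll lift, go back and feel for the groove floor.

```bash
python3 -m crank '0 -0.01 0 0 0 0;0 -0.02 0 0 0 0;0 -0.02 -0.02 0 0 0;0 -0.02 -0.043 0 0 0;0 -0.02 -0.0435 0 0 0;0 -0.01 -0.0435 0 0 0;0 0 -0.0435 0 0 0;0 0.002 -0.0435 0 0 0'
python3 -m crank '0 0.001 0 0 0 0;0 0.003 0 0 0 0;0 0.004 0 0 0 0;0 0.004 0 0 0 0'
python3 -m crank '0 0.001 0 0 0 0;0 0.003 0 0 0 0;0 0.004 0 0 0 0;0 0.004 0 0 0 0'
python3 -c "
from h import *
go(.653,.2145,.05,89.5)"
```

```text
time: 12.4
ee_pos: [0.6535, 0.2141, 0.0601]
tcp_rot: [-89.8, 0.0, 89.2]
wrist_force: [-0.5, 0.2, 1.0]
opening: 0.0001
time: 12.8
ee_pos: [0.6549, 0.2144, 0.0582]
tcp_rot: [-90.0, -0.0, 89.2]
wrist_force: [0.8, 0.2, -0.3]
opening: -0.0001
time: 13.2
ee_pos: [0.6548, 0.2142, 0.0538]
tcp_rot: [-90.0, 0.0, 89.2]
wrist_force: [-0.3, 0.3, -0.9]
opening: -0.0001
shift [0.0002 0.0038 0.0018] turn [-0.0004 -0.0061 -0.0001] rows>= 0.1 q [18.1 24.1 14.5 80.4 -0.  19. ] t 13.2
```

```bash
python3 -m crank '0 0.001 0 0 0 0;0 0.003 0 0 0 0;0 0.004 0 0 0 0;0 0.004 0 0 0 0'
python3 -m crank '0 0.001 0 0 0 0;0 0.002 0 0 0 0;0 0.003 0 0 0 0;0 0.003 0 0 0 0'
```

```text
time: 13.6
ee_pos: [0.6548, 0.2142, 0.0498]
tcp_rot: [-90.0, 0.0, 89.2]
wrist_force: [-0.4, 0.3, 0.7]
opening: 0.0001
time: 14.0
ee_pos: [0.6548, 0.2143, 0.0469]
tcp_rot: [-90.0, 0.0, 89.2]
wrist_force: [-0.2, 0.2, 0.4]
opening: -0.0001
```

```bash
python3 -m crank '0 0 0.005 0 0 0;0 0 0.01 0 0 0;0 0 0.015 0 0 0;0 0 0.02 0 0 0;0 0 0.025 0 0 0;0 0 0.03 0 0 0;0 0 0.034 0 0 0;0 0 0.034 0 0 0'
python3 - <<'E'
from h import *
np.set_printoptions(suppress=True)
s=get("side")
cv2.imwrite("pics/p9.png",crop(s,170,230,160,150,4))
c=big(mask(s,(8,110,90),(20,255,255),(180,270,160,100))); c=cv2.approxPolyDP(c,3,True).reshape(-1,2); print(plane("side",c,.065).round(4)[:,:2]); go(.582,.2145,.047,89.5)
E
```

```text
time: 14.8
ee_pos: [0.6204, 0.2148, 0.0473]
tcp_rot: [-90.0, -0.0, 89.2]
wrist_force: [-0.3, 0.2, -0.4]
opening: -0.0001
[[0.6076 0.2445]
 [0.472  0.2511]
 [0.4676 0.1911]
 [0.603  0.1831]]
shift [-0.0009  0.0002  0.0387] turn [ 0.0001 -0.0059  0.    ] rows>= 0.8 q [19.1 19.7  8.  78.3 -0.  19.9] t 14.85
```

View pics/p9.png

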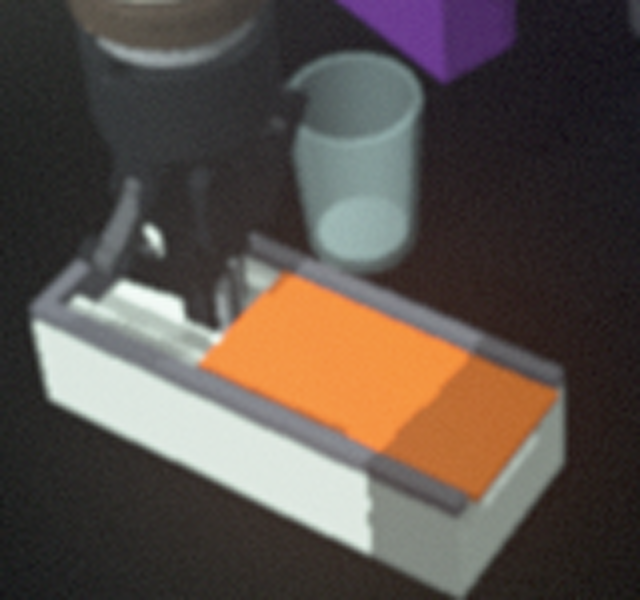

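Now the lid moves: its front edge is at the mouth, crop (560,392) to (475,500). I push 39 mm more.

```bash
python3 -m crank '0 0 0.005 0 0 0;0 0 0.01 0 0 0;0 0 0.015 0 0 0;0 0 0.02 0 0 0;0 0 0.025 0 0 0;0 0 0.03 0 0 0;0 0 0.035 0 0 0;0 0 0.039 0 0 0'
python3 -m crank '0 0 0 0 0 0;0 0 0 0 0 0;0 0 -0.005 0 0 0;0 -0.02 -0.01 0 0 0;0 -0.06 -0.01 0 0 0;0 -0.11 -0.01 0 0 0;0 -0.13 -0.01 0 0 0'
python3 - <<'E'
from h import *
np.set_printoptions(suppress=True)
for n,b in (("side",(180,270,180,130)),("top",(170,165,70,140))):
    s=get(n);cv2.imwrite(f"pics/x10{n}.png",s)
    c=big(mask(s,(8,110,90),(20,255,255),b)); c=cv2.approxPolyDP(c,3,True).reshape(-1,2); print(n,plane(n,c,.065).round(4)[:,:2])
E
```

```text
time: 15.65
ee_pos: [0.5814, 0.2154, 0.0471]
tcp_rot: [-90.0, 0.0, 89.2]
wrist_force: [0.1, 0.1, 0.5]
opening: -0.0003
time: 16.35
ee_pos: [0.5934, 0.2155, 0.1821]
tcp_rot: [-90.3, -0.1, 89.1]
wrist_force: [1.3, -0.5, 0.4]
opening: -0.0001
side [[0.5685 0.2453]
 [0.4306 0.2529]
 [0.4281 0.1911]
 [0.5667 0.1846]]
top [[0.5683 0.2451]
 [0.4349 0.2483]
 [0.4304 0.1852]
 [0.5679 0.1832]]
```

The lid now overhangs about 40 mm: front edge at x≈0.431, mouth at 0.471. The shut fingertips reached less far than stated. Before the lid grasp I'll touch the free bench with the jaws about 70 mm open to find the real tip offset.

```bash
python3 -m crank '-0.02 0 0.04 0 0 0;-0.04 0 0.08 0 0 0;-0.06 0 0.12 0 0 0;-0.08 0 0.17 0 0 0;-0.085 0 0.21 0 0 0;-0.088 0 0.233 0 0 0;-0.088 0 0.233 0 0 0' -0.6 30
python3 -m crank '0 0.03 0 0 0 0;0 0.07 0 0 0 0;0 0.11 0 0 0 0;0 0.14 0 0 0 0;0 0.155 0 0 0 0;0 0.163 0 0 0 0;0 0.166 0 0 0 0;0 0.166 0 0 0 0'
```

```text
time: 17.15
ee_pos: [0.3556, 0.1302, 0.1767]
tcp_rot: [-90.0, -0.0, 89.2]
wrist_force: [1.9, -0.4, 0.7]
opening: 0.0682
time: 17.95
ee_pos: [0.358, 0.1307, 0.0112]
tcp_rot: [-90.0, 0.0, 89.1]
wrist_force: [0.5, -0.0, 0.3]
opening: 0.0683
```

```bash
python3 -m crank '0 0.001 0 0 0 0;0 0.002 0 0 0 0;0 0.003 0 0 0 0;0 0.003 0 0 0 0'
```

```text
time: 18.35
ee_pos: [0.3577, 0.1307, 0.0082]
tcp_rot: [-90.0, -0.0, 89.2]
wrist_force: [-0.5, 0.8, -0.1]
opening: 0.0685
```

```bash
for i in 1 2; do python3 -m crank '0 0.001 0 0 0 0;0 0.002 0 0 0 0;0 0.003 0 0 0 0;0 0.003 0 0 0 0' | grep -E "ee_pos|force"; done
```

```text
ee_pos: [0.3575, 0.1306, 0.0049]
wrist_force: [0.5, -0.5, -0.2]
ee_pos: [0.3575, 0.1307, 0.0019]
wrist_force: [0.1, 0.1, 0.4]
```

```bash
python3 -m crank '0 0.001 0 0 0 0;0 0.002 0 0 0 0;0 0.002 0 0 0 0' | grep -E "ee_pos|force"
python3 -m crank '0 0.001 0 0 0 0;0 0.002 0 0 0 0;0 0.002 0 0 0 0' | grep -E "ee_pos|force"
```

```text
ee_pos: [0.3576, 0.1306, -0.0001]
wrist_force: [-0.8, 0.2, -0.3]
ee_pos: [0.3576, 0.1307, -0.002]
wrist_force: [0.1, -0.0, -0.3]
```

```bash
python3 -m crank '0 0.001 0 0 0 0;0 0.002 0 0 0 0;0 0.002 0 0 0 0' | grep -E "ee_pos|force"
python3 -m crank '0 0.001 0 0 0 0;0 0.002 0 0 0 0;0 0.002 0 0 0 0' | grep -E "ee_pos|force"
python3 -m crank '0 0.001 0 0 0 0;0 0.002 0 0 0 0;0 0.002 0 0 0 0' | grep -E "ee_pos|force"
```

```text
ee_pos: [0.3575, 0.1306, -0.0041]
wrist_force: [0.1, -0.1, 0.2]
ee_pos: [0.3576, 0.1307, -0.006]
wrist_force: [-0.6, 0.4, 0.2]
ee_pos: [0.3575, 0.1306, -0.0081]
wrist_force: [-0.5, -0.2, -0.5]
```

Run:
```python
from h import *
s=get("side"); P=bot.get_obs()["ee_pos"]
q=proj("side",[[P[0]+dx,P[1]+sy*.034,z] for z in(0,.01) for sy in(1,-1) for dx in(-.011,.011)]); print(q.round(1))
x,y=map(int,q.min(0)-[40,70]); cv2.imwrite("pics/p10.png",crop(s,x,y,160,130,5)); print(((q-[x,y])*5).round())
```

```text
[[378.  371.6]
 [366.2 366.5]
 [394.  344.2]
 [382.7 339.5]
 [378.4 368. ]
 [366.6 362.8]
 [394.6 340.5]
 [383.1 335.8]]
[[260. 533.]
 [201. 507.]
 [340. 396.]
 [283. 372.]
 [262. 515.]
 [203. 489.]
 [343. 378.]
 [286. 354.]]
```

View pics/p10.png

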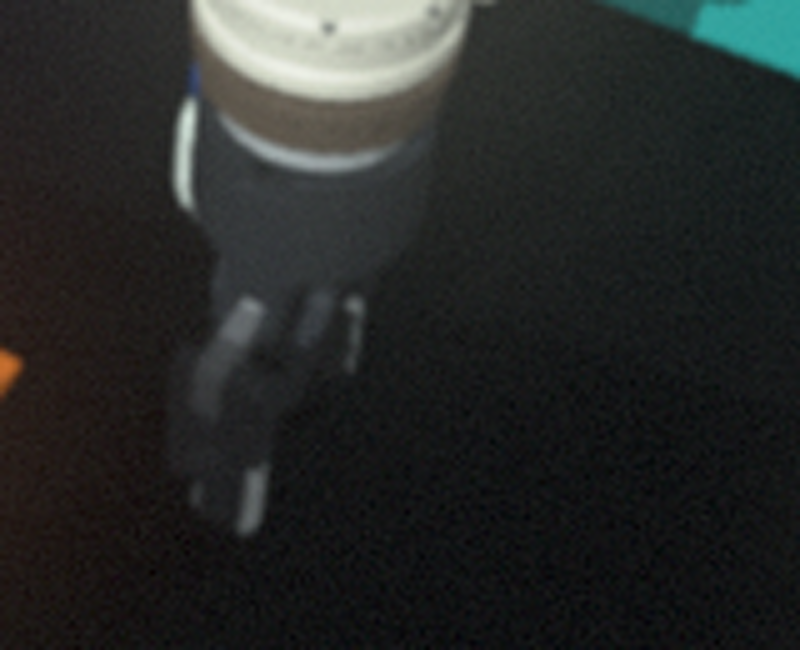

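The lower-left fingertip, at (245,533), is about at bench level while the TCP is 8 mm below it. So with the jaws about 68 mm open the tips are about 8 mm behind the TCP, and the pads run from there about 38 mm up. For the lid grasp I therefore use a TCP height of about 0.040.

```bash
python3 -m crank '0 -0.03 0 0 0 0;0 -0.07 0 0 0 0;0 -0.115 0 0 0 0;0.03 -0.14 -0.03 0 0 0;0.06 -0.14 -0.06 0 0 0;0.087 -0.14 -0.09 0 0.01 0;0.087 -0.14 -0.09 0 0.01 0;0.087 -0.14 -0.09 0 0.01 0' -1
python3 -c "
from h import *
go(.449,.2172,.042,88.6)"
```

```text
time: 21.5
ee_pos: [0.4488, 0.2165, 0.1312]
tcp_rot: [-89.9, 0.1, 88.6]
wrist_force: [-0.7, -0.0, -0.2]
opening: 0.0856
shift [ 0.0008  0.0892 -0.0004] turn [-0.002   0.0003 -0.001 ] rows>= 1.8 q [25.8 -2.8 -7.8 85.1 -0.  27.1] t 21.5
```

```bash
python3 -m crank '0.0008 0.02 0 0 0 0;0.0008 0.045 0 0 0 0;0.0008 0.065 0 0 0 0;0.0008 0.08 0 0 0 0;0.0008 0.087 0 0 0 0;0.0008 0.091 0 0 0 0;0.0008 0.091 0 0 0 0'
python3 -m crank '0 0 0 0 0 0;0 0 0 0 0 0;0 0 0 0 0 0;0 0 0 0 0 0;0 0 0 0 0 0;0 0 0 0 0 0' 1 50
python3 - <<'E'
from h import *
np.set_printoptions(suppress=True)
s=get("side");cv2.imwrite("pics/x11.png",s); c=big(mask(s,(8,110,90),(20,255,255),(180,250,180,150))); print(plane("side",cv2.approxPolyDP(c,3,True).reshape(-1,2),.065).round(4)[:,:2])
E
```

```text
time: 22.2
ee_pos: [0.449, 0.2171, 0.0414]
tcp_rot: [-90.0, -0.0, 88.6]
wrist_force: [0.3, 1.2, 0.5]
opening: 0.0852
time: 22.8
ee_pos: [0.4494, 0.2173, 0.0422]
tcp_rot: [-90.1, -0.0, 88.6]
wrist_force: [-2.6, -1.0, 4.9]
opening: 0.062
[[0.568  0.1826]
 [0.5699 0.2461]
 [0.4857 0.2472]
 [0.5084 0.2165]
 [0.4999 0.2018]
 [0.5062 0.1849]]
```

```bash
python3 -m crank '0 -0.005 0 0 0 0;0 -0.015 0 0 0 0;0 -0.03 0 0 0 0;0 -0.045 0 0 0 0;0 -0.06 0 0 0 0;0 -0.06 0 0 0 0;0 -0.06 0 0 0 0'
python3 - <<'E'
from h import *
np.set_printoptions(suppress=True)
for n,b in (("side",(180,220,180,180)),("top",(150,150,100,150))):
    s=get(n);cv2.imwrite(f"pics/x12{n}.png",s); c=big(mask(s,(8,110,90),(20,255,255),b)); print(n,plane(n,cv2.approxPolyDP(c,3,True).reshape(-1,2),.125).round(4)[:,:2])
cv2.imwrite("pics/p11.png",np.hstack([crop(cv2.imread("pics/x12side.png"),170,200,170,160,3),crop(cv2.imread("pics/x12top.png"),160,155,90,150,3.2)]))
go(.5,.2,.12,88)
E
```

```text
time: 23.55
ee_pos: [0.4492, 0.2173, 0.1015]
tcp_rot: [-90.0, -0.0, 88.6]
wrist_force: [0.7, 0.0, -1.2]
opening: 0.062
side [[0.5656 0.1861]
 [0.5662 0.2486]
 [0.4834 0.2501]
 [0.5119 0.213 ]
 [0.5055 0.1866]]
top [[0.5701 0.242 ]
 [0.4927 0.246 ]
 [0.4676 0.213 ]
 [0.4617 0.1842]
 [0.5658 0.1821]]
shift [-0.0157 -0.0196 -0.0517] turn [-0.0008  0.0101 -0.0004] rows>= 1.2 q [ 25.8  -2.7 -11.1  81.6  -0.   27.2] t 23.65
```

View pics/p11.png

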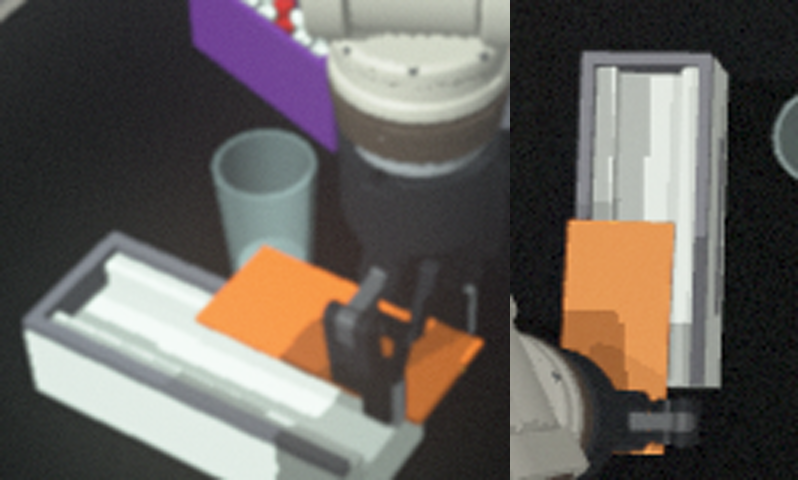

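The lid is held level. Both views put its far end at x≈0.567, at the expected height. The last view is a close look at the box.

Run:
```python
from h import *
t=cv2.imread("pics/top0.png");s=cv2.imread("pics/side0.png")
a=crop(t,384,200,46,90,6.5); b=crop(s,330,165,90,75,5.4)
c=np.zeros((585,299+486,3),np.uint8); c[:,:299]=a; c[:405,299:]=b; cv2.imwrite("pics/p12.png",c); print(a.shape,b.shape)
```

```text
(585, 299, 3) (405, 486, 3)
```

View pics/p12.png

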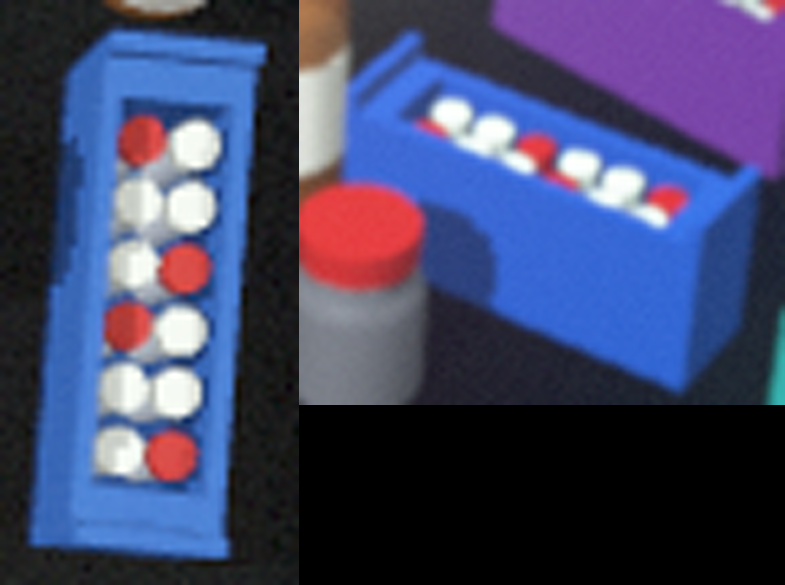

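The top crop shows the raised end corners at (113,32), (267,46), (73,547) and (229,556), and the right rim edge from (258,75) to (231,540). In the side crop the end corners are at (420,38), (352,92), (760,172) and (690,237).

Run:
```python
from h import *
np.set_printoptions(precision=4,suppress=True)
def T(l,ox,oy,s): return (np.array(l,float)+.5)/s-.5+[ox,oy]
a=plane("top",T([(113,32),(267,46),(229,556),(73,547)],384,200,6.5),.08)[:,:2]
b=plane("side",T([(352-299,92),(420-299,38),(760-299,172),(690-299,237)],330,165,5.4),.08)[:,:2]
o=plane("top",T([(124,100),(235,106),(202,492),(95,485)],384,200,6.5),.07)[:,:2]
r=plane("top",T([(258,75),(231,540)],384,200,6.5),.07)[:,:2]
for n,P in(("ends top",a),("ends side",b),("open",o)):
    v=P[0]+P[1]-P[2]-P[3]; print(n,P.mean(0),np.degrees(np.arctan2(v[1],v[0])),np.linalg.norm(v)/2,np.linalg.norm(P[0]-P[1]),np.linalg.norm(P[2]-P[3])); print(P)
v=r[0]-r[1];u=v/np.linalg.norm(v);yaw=np.arctan2(v[1],v[0]);n=np.array([-u[1],u[0]])
print("rim right",np.degrees(yaw)); k=(a.mean(0)-r[1])@u; print("centre from right rim edge",r[1]+k*u+.024*n)
```

```text
ends top [ 0.5294 -0.2138] -5.930916284699163 0.161776129804528 0.048805239242178194 0.04848890159662066
[[ 0.6122 -0.1979]
 [ 0.6075 -0.2465]
 [ 0.4474 -0.2297]
 [ 0.4505 -0.1813]]
ends side [ 0.5285 -0.209 ] -6.848127258394247 0.15635721831972296 0.04816019174889676 0.05230212910712453
[[ 0.6094 -0.1944]
 [ 0.6029 -0.2421]
 [ 0.4471 -0.2255]
 [ 0.4546 -0.1737]]
open [ 0.5299 -0.2139] -6.163675997999836 0.12305067173495843 0.035414611517075485 0.033702425435577874
[[ 0.5921 -0.2028]
 [ 0.59   -0.2382]
 [ 0.4675 -0.2241]
 [ 0.4699 -0.1905]]
rim right -5.054218281212984
centre from right rim edge [ 0.5292 -0.2155]
```

The two top-view estimates put the box at about (0.529, -0.2135), yaw -6°. The lid centre is 49 mm ahead of the TCP, so I carry it over gently.

```bash
python3 -m crank '-0.01 -0.005 0 0 0 0;-0.03 -0.01 0 0 0.01 0;-0.06 -0.015 -0.005 0 0.02 0;-0.09 -0.015 -0.008 0 0.03 0;-0.12 -0.015 -0.011 0 0.04 0;-0.15 -0.015 -0.014 0 0.05 0;-0.18 -0.015 -0.017 0 0.06 0;-0.21 -0.015 -0.02 0 0.07 0'
python3 -m crank '-0.03 0 -0.002 0 0 0;-0.06 0 -0.003 0 0 0;-0.09 0 -0.004 0 0 0;-0.12 0 -0.005 0 0 0;-0.15 0 -0.006 0 0 0;-0.175 0 -0.007 0 0 0;-0.19 0 -0.007 0 0 0;-0.19 0 -0.007 0 0 0'
python3 -c "
from h import *
go(.4806,-.2082,.116,84)"
```

```text
time: 24.45
ee_pos: [0.4632, 0.0049, 0.116]
tcp_rot: [-90.0, 0.0, 84.5]
wrist_force: [1.8, 0.3, -0.4]
opening: 0.0618
time: 25.25
ee_pos: [0.4521, -0.1846, 0.1159]
tcp_rot: [-90.0, 0.0, 84.4]
wrist_force: [-0.0, 1.0, 0.2]
opening: 0.0621
shift [-0.0207 -0.0001 -0.0307] turn [-0.0006  0.0076 -0.0001] rows>= 0.7 q [-22.2  -4.2 -10.9  83.4  -0.  -16.6] t 25.25
```

```bash
python3 -m crank '-0.005 0 -0.007 0 0.007 0;-0.012 0 -0.018 0 0.007 0;-0.018 0 -0.027 0 0.007 0;-0.0207 0 -0.0307 0 0.007 0;-0.0207 0 -0.0307 0 0.007 0;-0.0207 0 -0.0307 0 0.007 0'
python3 - <<'E'
from h import *
np.set_printoptions(suppress=True,precision=4)
o=bot.get_obs()["ee_pos"]; print(o); zt=o[2]-.0415+.065
for n,b in (("top",(370,160,80,140)),("side",(300,100,150,150))):
    s=get(n);cv2.imwrite(f"pics/x13{n}.png",s); c=big(mask(s,(8,130,120),(20,255,255),b)); print(n,plane(n,cv2.approxPolyDP(c,2.5,True).reshape(-1,2),zt)[:,:2])
go(.4806,-.2082,.06,84)
u=np.array([np.cos(np.radians(-6)),np.sin(np.radians(-6))]); print("expected far mid",o[:2]+u*.119)
E
```

```text
time: 25.85
ee_pos: [0.4812, -0.2062, 0.1159]
tcp_rot: [-90.0, -0.0, 84.2]
wrist_force: [-0.8, 0.8, -1.0]
opening: 0.0623
[ 0.4812 -0.2062  0.1159]
top [[ 0.596  -0.2495]
 [ 0.6022 -0.1862]
 [ 0.5004 -0.1778]
 [ 0.506  -0.197 ]
 [ 0.5439 -0.242 ]]
side [[ 0.6033 -0.1856]
 [ 0.5981 -0.1756]
 [ 0.4971 -0.1715]
 [ 0.5376 -0.2365]
 [ 0.5967 -0.2475]]
shift [-0.0019  0.0561  0.0003] turn [-0.0002  0.0032  0.0001] rows>= 1.1 q [-23.2   0.6  -6.2  83.3   0.  -17.4] t 25.95
expected far mid [ 0.5995 -0.2187]
```

```bash
python3 -m crank '-0.0025 0.01 0 0 0.004 0;-0.0025 0.025 0 0 0.004 0;-0.0025 0.037 0 0 0.004 0;-0.0025 0.044 0 0 0.004 0;-0.0025 0.048 0 0 0.004 0;-0.0025 0.05 0 0 0.004 0;-0.0025 0.05 0 0 0.004 0'
python3 - <<'E'
from h import *
np.set_printoptions(suppress=True,precision=4)
o=bot.get_obs()["ee_pos"]; print(o); zt=o[2]-.0415+.065
for n,b in (("top",(370,160,80,140)),("side",(300,100,150,150))):
    s=get(n);cv2.imwrite(f"pics/x14{n}.png",s); c=big(mask(s,(8,130,120),(20,255,255),b)); print(n,plane(n,cv2.approxPolyDP(c,2.5,True).reshape(-1,2),zt)[:,:2])
    c=big(mask(s,(100,120,40),(125,255,255),(385,195,50,25) if n=="top" else (330,165,40,30))); print(" blue far end",plane(n,cv2.approxPolyDP(c,2,True).reshape(-1,2),.08)[:,:2])
E
```

```text
time: 26.65
ee_pos: [0.4811, -0.2091, 0.0661]
tcp_rot: [-90.0, 0.0, 83.9]
wrist_force: [-0.4, 0.1, -0.4]
opening: 0.0621
[ 0.4811 -0.2091  0.0661]
top [[ 0.5968 -0.2506]
 [ 0.6012 -0.1918]
 [ 0.5018 -0.1792]
 [ 0.5057 -0.1994]
 [ 0.5397 -0.2387]]
 blue far end [[ 0.5823 -0.1808]
 [ 0.5822 -0.187 ]
 [ 0.607  -0.1917]
 [ 0.6026 -0.245 ]
 [ 0.6088 -0.2452]
 [ 0.6132 -0.198 ]
 [ 0.6009 -0.1833]]
side [[ 0.5997 -0.187 ]
 [ 0.5039 -0.1719]
 [ 0.4996 -0.1824]
 [ 0.5237 -0.2052]
 [ 0.5373 -0.2399]
 [ 0.5973 -0.2498]]
 blue far end [[ 0.6095 -0.1928]
 [ 0.5912 -0.153 ]
 [ 0.5438 -0.1802]]
```

Aligned: the far edge is within a millimetre of target in the top view. Lowering onto the rim.

```bash
python3 -m crank '0 0.003 0 0 0 0;0 0.006 0 0 0 0;0 0.009 0 0 0 0;0 0.011 0 0 0 0;0 0.0125 0 0 0 0;0 0.0135 0 0 0 0;0 0.0135 0 0 0 0'
python3 -m crank '0 0.0005 0 0 0 0;0 0.001 0 0 0 0;0 0.0015 0 0 0 0;0 0.0015 0 0 0 0'
```

```text
time: 27.45
ee_pos: [0.4811, -0.2091, 0.0527]
tcp_rot: [-90.0, 0.0, 83.9]
wrist_force: [0.4, -0.4, -0.4]
opening: 0.0621
time: 27.85
ee_pos: [0.4812, -0.2091, 0.0525]
tcp_rot: [-90.1, 0.0, 83.9]
wrist_force: [-4.5, 1.5, 12.5]
opening: 0.0621
```

Contact at about 12 N, so I ease off and release.

```bash
python3 -m crank '0 -0.0005 0 0 0 0;0 -0.001 0 0 0 0;0 -0.001 0 0 0 0'
python3 -m crank '0 0 0 0 0 0;0 0 0 0 0 0;0 0 0 0 0 0;0 0 0 0 0 0;0 0 0 0 0 0;0 0 0 0 0 0' -1
python3 -m crank '0 -0.01 0 0 0 0;0 -0.03 0 0 0 0;0 -0.06 0 0 0 0;0 -0.1 0 0 0 0;0 -0.14 0.04 0 0 0;0 -0.15 0.09 0 0 0;0 -0.15 0.13 0 0 0;0 -0.15 0.15 0 0 0'
python3 - <<'E'
from h import *
np.set_printoptions(suppress=True,precision=4)
for n,b in (("top",(370,160,80,140)),("side",(300,100,150,150))):
    s=get(n);cv2.imwrite(f"pics/x15{n}.png",s); c=big(mask(s,(8,110,90),(20,255,255),b)); r=cv2.boxPoints(cv2.minAreaRect(c)); print(n,cv2.contourArea(c),plane(n,cv2.approxPolyDP(c,2.5,True).reshape(-1,2),.075)[:,:2])
E
```

```text
time: 28.15
ee_pos: [0.4811, -0.2092, 0.0526]
tcp_rot: [-90.0, 0.0, 83.9]
wrist_force: [-2.0, 1.5, 6.6]
opening: 0.0618
time: 28.75
ee_pos: [0.4811, -0.2091, 0.052]
tcp_rot: [-90.0, -0.0, 83.9]
wrist_force: [0.6, -0.0, 0.4]
opening: 0.0855
time: 29.55
ee_pos: [0.3295, -0.1928, 0.2041]
tcp_rot: [-90.1, 0.1, 83.9]
wrist_force: [0.5, 0.1, 0.3]
opening: 0.0854
top 2030.0 [[ 0.6017 -0.1925]
 [ 0.4662 -0.1769]
 [ 0.4597 -0.2377]
 [ 0.5951 -0.2543]]
side 1153.0 [[ 0.6019 -0.1925]
 [ 0.4686 -0.1713]
 [ 0.4589 -0.2284]
 [ 0.5937 -0.2542]]
```

Run:
```python
from h import *
t0,t1,s0,s1=[cv2.imread(f"pics/{f}.png") for f in("top0","x15top","side0","x15side")]
for n,a,b,r in (("rack",t0,t1,(120,245,50,65)),("beaker",t0,t1,(238,178,40,42)),("pot",t0,t1,(345,210,36,36)),("bottle",t0,t1,(392,165,42,36)),("potS",s0,s1,(325,195,32,50)),("bottleS",s0,s1,(310,138,32,68))):
    x,y,w,h=r; A,B=[cv2.cvtColor(i[y:y+h,x:x+w],cv2.COLOR_BGR2GRAY).astype(np.float32) for i in(a,b)]; print(n,"shift px",np.round(cv2.phaseCorrelate(A,B),2))
c=big(mask(s1,(100,120,60),(125,255,255),(340,250,80,60))); print("jar cap",cv2.minAreaRect(c))
print(bot.job_done(), bot.get_obs()["time"])
```

```text
Traceback (most recent call last):
ValueError: setting an array element with a sequence. The requested array has an inhomogeneous shape after 1 dimensions. The detected shape was (2,) + inhomogeneous part.
```

Run:
```python
from h import *
t0,t1,s0,s1=[cv2.imread(f"pics/{f}.png") for f in("top0","x15top","side0","x15side")]
for n,a,b,r in (("rack",t0,t1,(120,245,50,65)),("beaker",t0,t1,(238,178,40,42)),("pot",t0,t1,(345,210,36,36)),("bottle",t0,t1,(392,165,42,36)),("potS",s0,s1,(325,195,32,50)),("bottleS",s0,s1,(310,138,32,68))):
    x,y,w,h=r; A,B=[cv2.cvtColor(i[y:y+h,x:x+w],cv2.COLOR_BGR2GRAY).astype(np.float32) for i in(a,b)]; print(n,"shift px",np.round(cv2.phaseCorrelate(A,B)[0],2))
c=big(mask(s1,(100,120,60),(125,255,255),(340,250,80,60))); print("jar cap",cv2.minAreaRect(c))
print(bot.job_done(), bot.get_obs()["time"])
```

```text
rack shift px [ 0.1  -0.15]
beaker shift px [0.12 0.37]
pot shift px [-0.04  0.  ]
bottle shift px [ 0.53 -0.02]
potS shift px [0.01 0.19]
bottleS shift px [-0.12  0.03]
jar cap ((377.0, 280.0), (24.0, 28.0), 90.0)
the job is handed in; nothing more can be done
the job is handed in; nothing more can be done
```

The lid is on the blue box and the job is handed in, at about 30 s of the 64 s allowed; no verdict came back. I stood the jar on the bench near (0.42, 0.02) and slid the lid out until it overhung about 40 mm. I then picked it up level by the sides of the overhanging end, laid it on the rim and let go.

**Last checks before handing in:**
- **Lid:** it lies flat, 1–2 mm from the box centre in the top view and 2–3 mm in the side view (limit 7 mm). It is turned less than 2° from the box.
- **Jar:** in the side view its cap has not moved since I set it down, and the jar was upright when I looked after releasing it.
- **Bottle, pot, beaker and rack:** picture shifts were 0.5 px or less, about 1 mm.

**What went wrong or disagreed:**
- **First push failed:** the closed fingers passed over the lid without moving it, because the fingertips reach roughly 10 mm less far forward than stated. I went lower and the second push worked; touching down on the free bench did not register a contact, so I took the tip offset from a picture.
- **Camera disagreement:** the two cameras differ by about 3 to 5 mm in y, and I trusted the top view.

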